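# Put the right plaster knife back in the trimming cassette

### The arm

A 6-joint arm with a two-finger parallel gripper is mounted at the origin on the work surface. World frame = base frame: x ahead of the robot, y to its left, z up, the work surface at z = 0. Lengths are in mm, angles in degrees, forces in N, time in s.
With the tool pointing down it reaches from about 300 to 850 mm from the base axis. Payload 4.2 kg.
Tool frame: the origin (TCP) lies midway between the tips of the shut fingers; the grasp point (between the pads) lies 19 mm behind it (env.grip_depth is the distance from the TCP to the grasp point, in mm); z points along the fingers, y is the line along which they close (so a half turn about z gives the same grasp; the last joint's range is limited). The gripper opens to 91 mm and grips with 3 to 60 N. Pads are 32 mm wide; open, the fingers measure 118 mm over their backs; the gripper's body (76 mm by 178 mm) begins 60 mm behind the grasp point.
Start: joints at [-67.895, 18.312, 89.639, -0, 72.044, -1.146], TCP at [226.988, -528.318, 213.976] pointing down, gripper open.
Joint ranges: [-177.97, 177.97], [-48.28, 115.42], [12.27, 149.76], [-77.06, 257.06], [2.81, 150.46], [-146.56, 146.56]. Speed limits (degrees/s): [147.25, 147.25, 180, 180, 180, 180].

### API

Orientations are given as [roll, pitch, yaw] about the fixed x, y, z axes, in that order (R = Rz(yaw) Ry(pitch) Rx(roll)).
In Python, from workcell import env, eyes gives the robot as it stands.
- The arm moves only by the tool send_rows, never from a script. Its argument "motion" is a list of rows, each a list of 7 numbers: the shift along the world's x, y, z normalised to -1 to 1, where 1 is 0.5 m, then the turn, a rotation vector about the world's x, y, z normalised to -1 to 1, where 1 is 60 degrees, then the opening, from -1 (shut) to 1 (fully open). A call has 1 to 20 rows; each row is the pose to reach, as a shift and turn from the pose commanded when the call began; what a row does not reach only later rows make up. A row lasts 1/8 s, in which the tool goes at most 62.5 mm and 10.7 degrees, less where a joint would pass 70% of its speed; a pose out of reach is approached as far as the arm can. A call with a number of a shift or a turn outside -1 to 1 is refused whole. A call with a gripper value outside its range is refused whole. The fingers move at their own pace and stop on an object; "squeeze" is the grip in N (left out, the last holds). Time passes only in rows, so rows that repeat a pose let the fingers close. It gives the time, the measured TCP pose, the force, the opening and the grip force at its end, in the units of the state.
- env.state(): the state, without advancing time (a new reading comes with each control period).
- eyes.grab_frame(name): name is "side" or "top"; returns a dict with "pixels" (400x640x3 uint8, red, green, blue), "depth" (400x640 float32, mm along the optical axis (not along the pixel's ray), 0 where there is no reading), "fx", "fy", "cx", "cy" (pixels), "R" (3x3) and "t" (3): a world point X has camera coordinates R X + t. Camera axes: x right, y down, z forward; pixel columns grow to the right and rows downward; lengths in mm; the calibration is good to about 2 mm. A picture is of the moment at which its call begins.
- env.job_done(): hands the job in; it is judged then, once.
The state is a dict: "time_s": time; "qpos": joint angles; "qvel": joint speeds; "effort": joint torques, N m; "ee_pos": TCP position; "ee_rot": TCP orientation; "force": force on the tool from outside, world axes, zero at the start; "torque": the same for the moment, N m; "gripper_width": finger opening in mm; "gripper_force": force on a finger pad.
Only numpy, scipy, OpenCV 4.12 (cv2) and the standard library are available. Lean on these libraries where they do the work, as an engineer would, in place of code of your own. Each camera call takes 0.05 s, during which the arm holds its last target. There are 200 camera calls.

### The job

This bench's steel cassette should hold one blue-handled tool of each kind - plaster knife, wax knife, spatula and carver - but one tool from another bench's set has got into it. Take the stray out and lay it flat in the yellow returns tray, then take the blue-handled tool of the kind the kit lacks from the wooden stock rack and lay it in the emptied bay, its handle seated in both notches, pointing the same way and lined up with its neighbours. Lay both tools down rather than dropping them, leave the other tools in their bays and do not push the cast, splint or pin block about.

Things in the scene. Friction and masses are not known exactly. Their poses are not given: they have to be found in the camera images.
- cassette: Steel instrument cassette, fixed: pan 195 mm (x) by 222 mm (y), floor 2 mm, rim 10 mm; origin under its middle. Two teal combs 10 mm thick run along y at x = -67 and -3 mm (54 mm free between); each has 4 notches 20 mm wide, 11 mm deep, at y = -72, -24, 24, 72 mm. Notch floors 20 mm, comb tops 31 mm above the bench. Tools lie along x, handles in both combs, steel towards +x
- bay0 (a point): Where a seated handle's middle lies in cassette bay 0 (y = -72 mm), half-way up the handle, 27 mm above the bench; axes as the cassette's. Filled at the start; which tool varies
- bay1 (a point): Where a seated handle's middle lies in cassette bay 1 (y = -24 mm), half-way up the handle, 27 mm above the bench; axes as the cassette's. Filled at the start; which tool varies
- bay2 (a point): Where a seated handle's middle lies in cassette bay 2 (y = 24 mm), half-way up the handle, 27 mm above the bench; axes as the cassette's. Filled at the start; which tool varies
- bay3 (a point): Where a seated handle's middle lies in cassette bay 3 (y = 72 mm), half-way up the handle, 27 mm above the bench; axes as the cassette's. Filled at the start; which tool varies
- stock_rack: Wooden stock rack with black combs, fixed: 195 mm (x) by 176 mm (y), combs, heights and x offsets as the cassette's, but 3 bays at y = -48, 0 and 48 mm, all filled in any order, steel towards +x. Origin under its middle. It stands to one side of the cassette and the returns tray to the other; which is left varies
- returns_tray: Yellow open plastic tray, fixed: 240 mm (x) by 150 mm (y), 18 mm high, walls and floor 4 mm thick, empty; origin at the middle of its underside
- blue_spatula_grip (a point): Spatula, blue handle, long parallel blade 14 mm wide with a round end, 18 mm. Point: middle of the handle, half-way up (7 mm above its underside); x along the tool towards the steel end, z up. Starts in one of the cassette's four bays
- blue_wax_knife_grip (a point): Wax knife, blue handle, round neck and a narrow pointed leaf 10 mm wide. Point: middle of the handle, half-way up (7 mm above its underside); x along the tool towards the steel end, z up. Starts in one of the cassette's four bays
- blue_carver_grip (a point): Carver, blue handle, thin round shank with a 12 mm disc at its end. Point: middle of the handle, half-way up (7 mm above its underside); x along the tool towards the steel end, z up. Starts in one of the cassette's four bays
- red_plaster_knife_grip (a point): Plaster knife, red handle, broad blade 22 mm wide. Starts in one of the cassette's bays. Point: middle of the handle, half-way up. All seven tools have this handle: 96 mm long (x, towards the steel), 16 mm wide, 14 mm high, flat underneath; the steel reaches 70 mm beyond its +x end. 55 g, give or take a third; balance about 20 mm ahead of the point
- blue_plaster_knife_grip (a point): Plaster knife, blue handle, broad blade 22 mm wide with a clipped point. Point: middle of the handle, half-way up (7 mm above its underside); x along the tool towards the steel end, z up. Starts in one of the stock rack's three bays
- spare_blue_wax_knife_grip (a point): Another wax knife, blue handle, like the cassette's. Point: middle of the handle, half-way up (7 mm above its underside); x along the tool towards the steel end, z up. Starts in one of the stock rack's three bays
- spare_red_plaster_knife_grip (a point): Another plaster knife, red handle, like the red one in the cassette. Point: middle of the handle, half-way up (7 mm above its underside); x along the tool towards the steel end, z up. Starts in one of the stock rack's three bays
- blue_plaster_knife_tip (a point): The blue plaster knife's steel tip, 118 mm ahead (+x) of the handle's middle
- stone_cast: Bystander: peach stone dental cast, 66 by 65 by 34 mm, loose, beyond the cassette; origin under its middle
- pin_block: Bystander: brass block 50 by 70 by 22 mm with standing dowel pins 12 mm tall, loose, beyond the cassette; origin under its middle. Also on the bench, clear of the work: a loose nickel articulator, 125 mm tall, beside the robot's base on its right; fixed case pans at the left end, a fixed green bowl at the right end, a flat steel debris gate at the far edge
- splint: Bystander: blue acrylic bite splint, a U about 55 by 65 by 9 mm, 18 g, loose, between robot base and cassette; origin under its middle
Not all that is in view belongs to the job. What is shaped like the part that bears red_plaster_knife_grip but green is not meant.

How it is judged (in metres and radians):
At the end, for the whole second after the job is handed in: Blue plaster knife at rest in the emptied bay: seated in both combs, mid-handle within 10 mm of x = -35 mm, within 0.09 rad of the cassette's x, tip to +x. Red plaster knife flat (0.05 rad), at rest on the returns tray's floor. Other five tools within 10 mm of their start (x of blue_plaster_knife_grip in the frame of cassette between -0.045 and -0.025 m and y of blue_plaster_knife_grip in the frame of cassette between -0.08 and 0.08 m and z of blue_plaster_knife_grip in the frame of cassette between 0.023 and 0.0305 m and x of blue_plaster_knife_tip in the frame of cassette above 0.05 m and angle between the x axis of blue_plaster_knife_grip and the x axis of cassette, either way round below 0.09 rad and angle between blue_plaster_knife_grip's own z axis and vertical below 0.1 rad and x of red_plaster_knife_grip in the frame of returns_tray between -0.11 and 0.11 m and y of red_plaster_knife_grip in the frame of returns_tray between -0.07 and 0.07 m and z of red_plaster_knife_grip in the frame of returns_tray below 0.0145 m and angle between red_plaster_knife_grip's own x axis and vertical between 1.5208 and 1.6208 rad and distance of each of blue_spatula_grip, blue_wax_knife_grip, blue_carver_grip, spare_blue_wax_knife_grip, spare_red_plaster_knife_grip from where it was at the start of the episode below 0.01 m and linear speed of each of red_plaster_knife, blue_plaster_knife below 0.02 m/s and angular speed of each of red_plaster_knife, blue_plaster_knife below 0.2 rad/s); the robot touches nothing.
It fails at once if either plaster knife is dropped from more than about 3 cm, or thrown ((linear speed of red_plaster_knife above 0.8 m/s and contact force between the fingers and red_plaster_knife below 0.05 N) or (linear speed of blue_plaster_knife above 0.8 m/s and contact force between the fingers and blue_plaster_knife below 0.05 N)).
It fails at once if the cast, pin block or splint is pushed more than 20 mm out of place (distance of any of stone_cast, pin_block, splint from where it was at the start of the episode above 0.02 m).
It also fails if it takes over 62 s, if anything falls off the work surface, if the arm or the gripper's body presses on something with over 40 N, if the wrist force passes 120 N, or if a joint passes its speed limit or range.

## Working session

There is one attempt and no reset: what is moved stays moved. The work goes in short steps, Python scripts to look and compute and a tool call to move; the robot and the scene stay as the last step left them, time stands still between calls to the robot, and variables do not carry over. Pictures are saved under pics/ and viewed, at most 10 in all, crops included, and the job is handed in when it is done.

Besides the shell and the picture viewer there is one more tool, called after "Emit:" in YAML: its name, and indented under it one key for each argument. send_rows: Moves the arm, as the interface text tells. Its arguments: {"type":"object","properties":{"motion":{"type":"array"},"squeeze":{"type":"number"}},"required":["motion"]}

```bash
mkdir -p pics; python3 - <<'E'
from workcell import env, eyes
import cv2, numpy as np
for n in ("top","side"):
    f=eyes.grab_frame(n); cv2.imwrite(f"pics/{n}0.png",f["pixels"][:,:,::-1])
    np.savez(f"{n}0.npz",**f); print(n,f["fx"],f["cx"],f["cy"],(-f["R"].T@f["t"]).round(),f["R"].round(2).tolist())
print(env.state())
E
```

```text
top 505.6332191261972 316.4945323772474 207.73457823496506 [ 371.   28. 1146.] [[0.03, -1.0, 0.02], [-0.99, -0.03, -0.17], [0.17, -0.02, -0.99]]
side 421.63412006354633 322.63727084820505 197.5339204579587 [256. 763. 860.] [[-0.92, -0.39, -0.01], [-0.28, 0.66, -0.7], [0.28, -0.64, -0.72]]
{'time_s': 0.1, 'qpos': array([-6.78960995e+01,  1.83482559e+01,  8.96994160e+01,  6.67272689e-04,
        7.20436972e+01, -1.14675723e+00]), 'qvel': array([ 0.02218681, -0.04316622, -0.16925013, -0.08995797,  0.08179979,
       -0.12392469]), 'effort': array([ 2.85695396e-04, -4.13333523e+01, -2.32511008e+01,  7.27734435e-02,
        4.21675108e-02, -7.27769316e-05]), 'ee_pos': array([ 226.8107189 , -527.88674211,  213.2015682 ]), 'ee_rot': array([-1.79908662e+02, -2.46291677e-03,  2.32504495e+01]), 'force': array([-0.60703904,  0.19672334,  0.838307  ]), 'torque': array([ 0.00469406, -0.00301388, -0.02171376]), 'gripper_force': 0.0, 'gripper_width': 91.02911875181134}
```

View pics/top0.png

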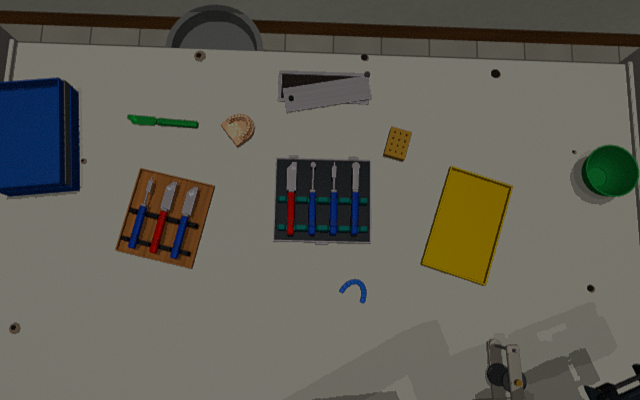

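View pics/side0.png

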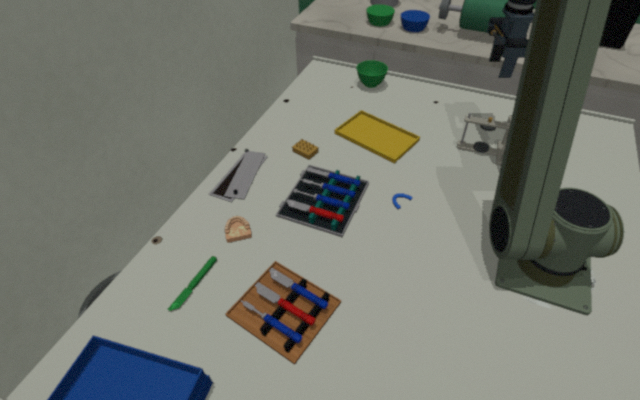

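The top view shows the red knife in the cassette's leftmost bay at about (291,213). The rack on the left holds three tools: blue narrow (137,227), red (160,230) and blue broad (185,225). The yellow tray is on the right at (467,225). The side view agrees.

```bash
cat > h.py <<'E'
import numpy as np, cv2
def ray(f,u,v,z):
    d=f["R"].T@np.array([(u-f["cx"])/f["fx"],(v-f["cy"])/f["fy"],1.]); c=-f["R"].T@f["t"]
    return c+d*(z-c[2])/d[2]
def masks(f):
    h=cv2.cvtColor(f["pixels"],cv2.COLOR_RGB2HSV); H,S,V=[h[:,:,i].astype(int) for i in range(3)]
    b=(S>120)&(V>45)
    return dict(red=b&((H<8)|(H>172)),blue=b&(H>100)&(H<125),yellow=b&(H>20)&(H<32),teal=b&(H>75)&(H<95))
def blobs(f,col,z,amin=40,amax=9000):
    n,l,st,_=cv2.connectedComponentsWithStats(masks(f)[col].astype(np.uint8)); out=[]
    for i in range(1,n):
        if not amin<=st[i,4]<=amax: continue
        v,u=np.nonzero(l==i)
        P=np.array([ray(f,a,b,z)[:2] for a,b in zip(u,v)]).astype(np.float32)
        (c,s,a)=cv2.minAreaRect(P); bx=cv2.boxPoints((c,s,a))
        e=max((bx[1]-bx[0],bx[2]-bx[1]),key=np.linalg.norm); ang=np.degrees(np.arctan2(e[1],e[0]))
        ang=(ang+90)%180-90
        out.append((u.mean().round(),v.mean().round(),st[i,4],np.round(c,1),np.round(sorted(s),1),round(float(ang),1)))
    return out
E
python3 - <<'E'
from h import *
for n in ("top","side"):
    f=dict(np.load(n+"0.npz"))
    for c,z in (("red",32),("blue",32),("yellow",18),("teal",31)):
        for o in blobs(f,c,z): print(n,c,*o)
f=dict(np.load("top0.npz")); p=f["pixels"][:,:,::-1]
im=np.hstack([cv2.resize(p[165:275,110:220],None,fx=3.5,fy=3.5,interpolation=2),cv2.resize(p[150:260,270:380],None,fx=3.5,fy=3.5,interpolation=2)])
cv2.imwrite("pics/c.png",cv2.convertScaleAbs(im,alpha=1.6))
E
```

```text
top red 290.0 213.0 297 [546.8  65.9] [15.9 95. ] 0.7
top red 158.0 232.0 329 [496.3 354.8] [17.5 95.2] -11.1
top blue 29.0 135.0 6014 [714.6 661. ] [132.1 252.2] 7.5
top blue 70.0 138.0 142 [708.2 569.9] [  4.5 238.5] 6.2
top blue 312.0 213.0 284 [548.4  17.7] [15.  95.3] -0.1
top blue 333.0 213.0 287 [549.8 -29.8] [13.5 95.1] 1.2
top blue 355.0 213.0 285 [551.4 -78.1] [15.4 95.3] -1.5
top blue 136.0 227.0 280 [505.9 402.3] [15.2 93.5] -11.8
top blue 179.0 237.0 288 [486.3 308.8] [15.2 93.9] -11.8
top blue 355.0 288.0 209 [384.4 -81.6] [40.8 60. ] 65.3
top yellow 467.0 225.0 6995 [ 535.4 -335.2] [152.4 240.6] -17.1
top teal 302.0 198.0 59 [580.8  41.4] [10.7 29.9] 86.0
top teal 323.0 199.0 62 [580.7  -5.6] [ 9.1 29.2] -88.2
top teal 344.0 199.0 51 [581.7 -55.2] [10.6 25.5] 85.4
top teal 300.0 227.0 60 [515.9  41.7] [ 9.  28.9] -88.2
top teal 322.0 227.0 53 [517.4  -6.1] [ 9.  22.3] -88.3
top teal 344.0 228.0 55 [516.6 -54. ] [ 9.  24.6] -88.3
side red 326.0 213.0 252 [546.9  71.3] [26.8 97.4] 1.4
side red 296.0 311.0 354 [497.3 360.2] [21.5 95.8] -11.3
side blue 414.0 20.0 476 [  631.8 -1197.4] [127.1 224.8] -74.4
side blue 344.0 179.0 199 [550.3 -70.7] [26.6 95.9] -0.9
side blue 339.0 190.0 228 [549.5 -24.5] [29.2 97.8] 0.5
side blue 333.0 201.0 239 [548.   23.1] [27.7 96.1] 0.6
side blue 400.0 198.0 88 [381.5 -55.7] [38.3 57.7] 64.3
side blue 309.0 295.0 297 [486.9 313.5] [21.4 94.3] -10.5
side blue 283.0 328.0 338 [506.6 406.7] [19.9 95.2] -11.6
side blue 129.0 376.0 6765 [715.5 624.6] [131.  283.2] 7.1
side yellow 377.0 136.0 2238 [ 534.5 -324. ] [160.6 242.9] -17.2
side teal 333.0 224.0 42 [513.7 100.5] [13. 34.] -68.2
```

View pics/c.png

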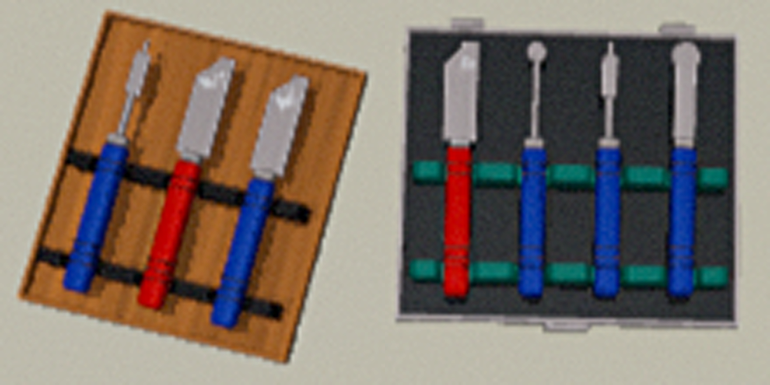

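The crop (two panels) confirms it. In the rack panel, the blue broad-bladed knife is the right-hand tool, handle at about (243,250). In the cassette panel, the stray red knife is in the left bay, with carver, wax knife and spatula beside it. I'll move over the red knife.

Emit:
send_rows:
  motion:
    - [0.1,0.12,0,0,0,-0.1,-0.22]
    - [0.54,0.95,0,0,0,-0.371,-0.22]
    - [0.54,0.95,0,0,0,-0.371,-0.22]
    - [0.54,0.95,0,0,0,-0.371,-0.22]
    - [0.54,0.95,0,0,0,-0.371,-0.22]
    - [0.54,0.95,0,0,0,-0.371,-0.22]
    - [0.54,0.95,0,0,0,-0.371,-0.22]
    - [0.54,0.95,0,0,0,-0.371,-0.22]
    - [0.54,0.95,0,0,0,-0.371,-0.22]
    - [0.54,0.95,0,0,0,-0.371,-0.22]
    - [0.54,0.95,0,0,0,-0.371,-0.22]
  squeeze: 30

```text
time_s: 1.48
ee_pos: [496.4, -53.6, 213.6]
ee_rot: [180.0, 0.1, 1.0]
force: [-0.4, 0.1, 0.6]
gripper_width: 35.4
gripper_force: 0.0
```

Emit:
send_rows:
  motion:
    - [0.101,0.239,0,0,0,0,-0.22]
    - [0.101,0.239,-0.15,0,0,0,-0.22]
    - [0.101,0.239,-0.28,0,0,0,-0.22]
    - [0.101,0.239,-0.28,0,0,0,-0.22]
    - [0.101,0.239,-0.28,0,0,0,-0.22]
    - [0.101,0.239,-0.32,0,0,0,-0.22]
    - [0.101,0.239,-0.35,0,0,0,-0.22]
    - [0.101,0.239,-0.37,0,0,0,-0.22]
    - [0.101,0.239,-0.384,0,0,0,-0.22]
    - [0.101,0.239,-0.384,0,0,0,-0.22]
    - [0.101,0.239,-0.384,0,0,0,-0.22]

```text
time_s: 2.85
ee_pos: [547.9, 66.3, 22.4]
ee_rot: [180.0, -0.1, 1.0]
force: [0.6, -0.1, 0.2]
gripper_width: 35.8
gripper_force: 0.0
```

Emit:
send_rows:
  motion:
    - [0,0,0,0,0,0,-0.8]
    - [0,0,0,0,0,0,-0.8]
    - [0,0,0,0,0,0,-0.8]
    - [0,0,0,0,0,0,-0.8]
    - [0,0,0,0,0,0,-0.8]
    - [0,0,0,0,0,0,-0.8]

```text
time_s: 3.6
ee_pos: [547.6, 66.3, 22.2]
ee_rot: [-180.0, -0.0, 1.0]
force: [0.7, 0.8, 2.9]
gripper_width: 15.9
gripper_force: 30.0
```

Emit:
send_rows:
  motion:
    - [0,0,0.01,0,0,0,-0.8]
    - [0,0,0.03,0,0,0,-0.8]
    - [0,0,0.06,0,0,0,-0.8]
    - [0,0,0.1,0,0,0,-0.8]
    - [0,0,0.15,0,0,0,-0.8]
    - [0,0,0.2,0,0,0,-0.8]
    - [0,0,0.2,0,0,0,-0.8]
    - [0,0,0.2,0,0,0,-0.8]

```text
time_s: 4.6
ee_pos: [546.9, 66.1, 121.6]
ee_rot: [180.0, 0.1, 1.0]
force: [-0.7, -0.0, -1.3]
gripper_width: 15.7
gripper_force: 30.0
```

```bash
python3 - <<'E'
from workcell import env, eyes
from h import *
f=eyes.grab_frame("side"); p=f["pixels"][:,:,::-1]
cv2.imwrite("pics/s1.png",cv2.convertScaleAbs(cv2.resize(p[80:260,220:480],None,fx=3,fy=3,interpolation=2),alpha=1.5))
for z in (132,):
  for o in blobs(f,"red",z): print(*o)
s=env.state(); print(s["ee_pos"],s["gripper_width"],s["gripper_force"],s["torque"])
E
```

```text
337.0 190.0 91 [516.3  71.2] [27.3 31.2] -68.9
296.0 311.0 356 [467.9 408.5] [19.4 84.6] -11.0
[546.63861932  66.08766318 121.10085457] 15.77484193013872 29.999816715717316 [-0.00356396  0.04886674 -0.01150528]
```

View pics/s1.png

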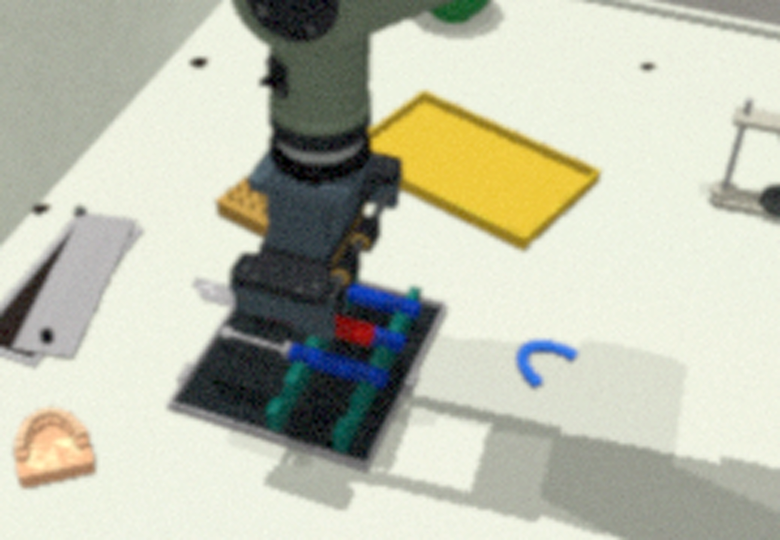

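The knife has been lifted clear and is held at (337,190) in the full frame, roughly level in the gripper. I'll carry it to the tray.

Emit:
send_rows:
  motion:
    - [-0.002,-0.02,0,0,0,-0.01,-0.8]
    - [-0.007,-0.06,0,0,0,-0.03,-0.8]
    - [-0.015,-0.13,0,0,0,-0.05,-0.8]
    - [-0.025,-0.21,0,0,0,-0.08,-0.8]
    - [-0.035,-0.3,0,0,0,-0.11,-0.8]
    - [-0.045,-0.39,0,0,0,-0.15,-0.8]
    - [-0.055,-0.48,0,0,0,-0.19,-0.8]
    - [-0.065,-0.57,0,0,0,-0.22,-0.8]
    - [-0.075,-0.65,0,0,0,-0.25,-0.8]
    - [-0.083,-0.72,0,0,0,-0.28,-0.8]
    - [-0.088,-0.765,0,0,0,-0.295,-0.8]
    - [-0.09,-0.782,0,0,0,-0.302,-0.8]
    - [-0.09,-0.782,-0.03,0,0,-0.302,-0.8]
    - [-0.09,-0.782,-0.08,0,0,-0.302,-0.8]
    - [-0.09,-0.782,-0.13,0,0,-0.302,-0.8]
    - [-0.09,-0.782,-0.15,0,0,-0.302,-0.8]
    - [-0.09,-0.782,-0.16,0,0,-0.302,-0.8]
    - [-0.09,-0.782,-0.16,0,0,-0.302,-0.8]
    - [-0.09,-0.782,-0.16,0,0,-0.302,-0.8]

```text
time_s: 7.02
ee_pos: [503.0, -325.1, 42.8]
ee_rot: [180.0, -0.1, -17.1]
force: [-0.3, -0.5, 0.0]
gripper_width: 15.5
gripper_force: 30.0
```

```bash
python3 - <<'E'
from workcell import env, eyes
from h import *
out=[]
for n in("top","side"):
    f=eyes.grab_frame(n); p=f["pixels"][:,:,::-1]
    for o in blobs(f,"red",52,15): print(n,*o)
    c=p[110:310,390:550] if n=="top" else p[60:210,300:460]
    out.append(cv2.resize(c,(400,int(400*c.shape[0]/c.shape[1])),interpolation=2)[:375])
cv2.imwrite("pics/t1.png",cv2.convertScaleAbs(np.hstack(out),alpha=1.5))
E
```

```text
top 158.0 232.0 331 [494.4 348.9] [17.3 92.9] -11.3
top 463.0 252.0 73 [ 469.  -314.4] [15.7 22.4] -16.9
side 377.0 125.0 25 [ 537.  -325.3] [16.  26.5] -71.8
side 394.0 132.0 43 [ 478.3 -310.5] [19.6 43.4] -29.0
side 296.0 311.0 362 [491.1 370.1] [21.4 94.3] -11.1
```

View pics/t1.png

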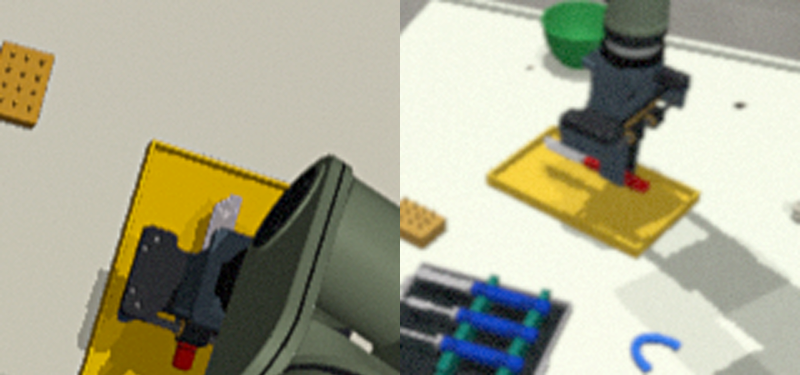

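The left panel (top) and right panel (side) both show the knife level over the tray, inside its walls. I'll lower it.

Emit:
send_rows:
  motion:
    - [0,0,-0.015,0,0,0,-0.8]
    - [0,0,-0.035,0,0,0,-0.8]
    - [0,0,-0.05,0,0,0,-0.8]
    - [0,0,-0.06,0,0,0,-0.8]
    - [0,0,-0.067,0,0,0,-0.8]
    - [0,0,-0.069,0,0,0,-0.8]
    - [0,0,-0.07,0,0,0,-0.8]
    - [0,0,-0.07,0,0,0,-0.8]
    - [0,0,-0.07,0,0,0,-0.8]

```text
time_s: 8.25
ee_pos: [502.6, -324.9, 7.2]
ee_rot: [180.0, -0.0, -17.1]
force: [-0.1, -0.7, -0.3]
gripper_width: 15.7
gripper_force: 30.0
```

Emit:
send_rows:
  motion:
    - [0,0,-0.001,0,0,0,-0.8]
    - [0,0,-0.002,0,0,0,-0.8]
    - [0,0,-0.0025,0,0,0,-0.8]
    - [0,0,-0.0025,0,0,0,-0.8]

```text
time_s: 8.75
ee_pos: [502.6, -324.9, 6.2]
ee_rot: [180.0, -0.0, -17.1]
force: [-1.4, 1.0, 5.2]
gripper_width: 15.8
gripper_force: 30.0
```

Emit:
send_rows:
  motion:
    - [0,0,0,0,0,0,-0.6]
    - [0,0,0,0,0,0,-0.4]
    - [0,0,0,0,0,0,-0.22]
    - [0,0,0,0,0,0,-0.22]
    - [0,0,0.02,0,0,0,-0.22]
    - [0,0,0.06,0,0,0,-0.22]
    - [0,0,0.14,0,0,0,-0.22]
    - [0,0,0.3,0,0,0,-0.22]
    - [0,0,0.3,0,0,0,-0.22]
    - [0,0,0.3,0,0,0,-0.22]

```text
time_s: 10.0
ee_pos: [503.4, -325.4, 158.2]
ee_rot: [179.9, -0.3, -17.1]
force: [0.4, 0.6, -1.0]
gripper_width: 36.0
gripper_force: 0.0
```

Emit:
send_rows:
  motion:
    - [0,0.08,0,0,0,0,-0.22]
    - [-0.032,0.95,0,0,0,0.09,-0.22]
    - [-0.032,0.95,0,0,0,0.09,-0.22]
    - [-0.032,0.95,0,0,0,0.09,-0.22]
    - [-0.032,0.95,0,0,0,0.09,-0.22]
    - [-0.032,0.95,0,0,0,0.09,-0.22]
    - [-0.032,0.95,0,0,0,0.09,-0.22]
    - [-0.032,0.95,0,0,0,0.09,-0.22]
    - [-0.032,0.95,0,0,0,0.09,-0.22]
    - [-0.032,0.95,0,0,0,0.09,-0.22]

```text
time_s: 11.25
ee_pos: [485.6, 149.7, 154.6]
ee_rot: [179.9, 0.1, -11.7]
force: [0.1, -0.3, 0.2]
gripper_width: 35.8
gripper_force: 0.0
```

```bash
python3 - <<'E'
from workcell import env, eyes
from h import *
out=[]
for n in("top","side"):
    f=eyes.grab_frame(n); p=f["pixels"][:,:,::-1]
    for z in ((16,32) if n=="top" else (16,)):
      for c in ("red","blue"):
        for o in blobs(f,c,z,60,1000): print(n,z,c,*o)
    c=p[110:310,390:550] if n=="top" else p[60:210,300:460]
    out.append(cv2.resize(c,(400,int(400*c.shape[0]/c.shape[1])),interpolation=2)[:375])
cv2.imwrite("pics/t2.png",cv2.convertScaleAbs(np.hstack(out),alpha=1.5))
E
```

```text
top 16 red 157.0 233.0 308 [498.2 359.5] [17.9 96.6] -11.3
top 16 red 462.0 239.0 263 [ 503.1 -324.9] [14.6 94.7] -17.6
top 16 blue 312.0 213.0 285 [550.8  17.5] [15.4 96.2] -0.2
top 16 blue 333.0 213.0 289 [552.4 -30.6] [13.7 96.5] 1.2
top 16 blue 355.0 213.0 300 [553.9 -79.4] [15.9 96.7] 0.8
top 16 blue 137.0 227.0 296 [507.8 407.5] [16.3 94.8] -11.4
top 16 blue 355.0 288.0 208 [384.6 -83.2] [41.4 60.8] 65.3
top 32 red 157.0 233.0 308 [496.3 354.8] [17.6 95.2] -11.3
top 32 red 462.0 239.0 263 [ 501.2 -319.9] [14.4 93.4] -17.6
top 32 blue 312.0 213.0 285 [548.2  17.7] [15.2 94.8] -0.2
top 32 blue 333.0 213.0 289 [549.8 -29.8] [13.5 95.1] 1.2
top 32 blue 355.0 213.0 300 [551.3 -77.9] [15.7 95.3] 0.8
top 32 blue 137.0 227.0 296 [505.8 402.1] [16.1 93.5] -11.4
top 32 blue 355.0 288.0 208 [384.4 -81.6] [40.8 60. ] 65.3
side 16 red 385.0 138.0 96 [ 502.8 -317.5] [17.6 93.1] -16.5
side 16 red 296.0 311.0 353 [502.  352.4] [22.2 97.7] -11.9
side 16 blue 400.0 199.0 89 [384.2 -70.8] [38.8 59.8] 65.7
side 16 blue 309.0 295.0 300 [491.6 305.1] [21.5 95.7] -12.4
side 16 blue 283.0 328.0 333 [511.4 399.7] [20.3 97. ] -11.8
```

View pics/t2.png

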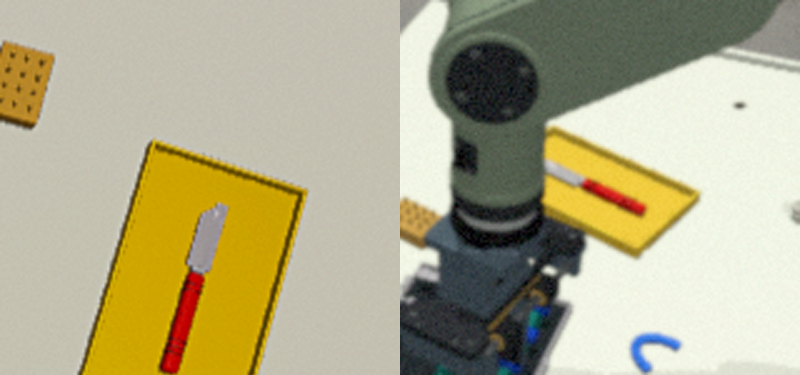

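The red knife lies flat, centred in the tray. Next is the blue plaster knife.

Emit:
send_rows:
  motion:
    - [0,0.1,0,0,0,0,-0.22]
    - [0,0.317,0,0,0,0,-0.22]
    - [0,0.317,-0.06,0,0,0,-0.22]
    - [0,0.317,-0.15,0,0,0,-0.22]
    - [0,0.317,-0.17,0,0,0,-0.22]
    - [0,0.317,-0.19,0,0,0,-0.22]
    - [0,0.317,-0.22,0,0,0,-0.22]
    - [0,0.317,-0.245,0,0,0,-0.22]
    - [0,0.317,-0.26,0,0,0,-0.22]
    - [0,0.317,-0.267,0,0,0,-0.22]
    - [0,0.317,-0.267,0,0,0,-0.22]
    - [0,0.317,-0.267,0,0,0,-0.22]

```text
time_s: 12.85
ee_pos: [486.7, 308.9, 22.6]
ee_rot: [-180.0, -0.0, -11.7]
force: [-0.9, -0.4, -0.5]
gripper_width: 35.4
gripper_force: 0.0
```

Emit:
send_rows:
  motion:
    - [0,0,0,0,0,0,-0.8]
    - [0,0,0,0,0,0,-0.8]
    - [0,0,0,0,0,0,-0.8]
    - [0,0,0,0,0,0,-0.8]
    - [0,0,0,0,0,0,-0.8]
    - [0,0,0,0,0,0,-0.8]

```text
time_s: 13.6
ee_pos: [486.6, 308.8, 22.4]
ee_rot: [-180.0, -0.0, -11.7]
force: [-0.4, -0.0, 2.0]
gripper_width: 15.4
gripper_force: 30.0
```

Emit:
send_rows:
  motion:
    - [0,0,0.01,0,0,0,-0.8]
    - [0,0,0.03,0,0,0,-0.8]
    - [0,0,0.07,0,0,0,-0.8]
    - [0,0,0.13,0,0,0,-0.8]
    - [0,0,0.18,0,0,0,-0.8]
    - [0.005,-0.02,0.2,0,0,0.01,-0.8]
    - [0.016,-0.07,0.2,0,0,0.03,-0.8]
    - [0.035,-0.14,0.2,0,0,0.06,-0.8]
    - [0.055,-0.22,0.2,0,0,0.1,-0.8]
    - [0.075,-0.3,0.2,0,0,0.13,-0.8]
    - [0.095,-0.38,0.2,0,0,0.17,-0.8]
    - [0.11,-0.44,0.2,0,0,0.195,-0.8]
    - [0.12,-0.475,0.2,0,0,0.208,-0.8]
    - [0.122,-0.486,0.19,0,0,0.212,-0.8]
    - [0.122,-0.486,0.15,0,0,0.212,-0.8]
    - [0.122,-0.486,0.1,0,0,0.212,-0.8]
    - [0.122,-0.486,0.065,0,0,0.212,-0.8]
    - [0.122,-0.486,0.05,0,0,0.212,-0.8]
    - [0.122,-0.486,0.05,0,0,0.212,-0.8]
    - [0.122,-0.486,0.05,0,0,0.212,-0.8]

```text
time_s: 16.1
ee_pos: [547.9, 65.9, 47.8]
ee_rot: [-180.0, -0.1, 1.0]
force: [-0.4, 0.1, 0.6]
gripper_width: 15.7
gripper_force: 30.0
```

```bash
python3 - <<'E'
from workcell import env, eyes
from h import *
out=[]
for n in("top","side"):
    f=eyes.grab_frame(n); p=f["pixels"][:,:,::-1]
    for c in ("red","blue"):
        for o in blobs(f,c,59 if n=="top" else 56,15,1000): print(n,c,*o)
    c=p[130:280,230:390] if n=="top" else p[120:270,240:400]
    out.append(cv2.resize(c,(400,375),interpolation=2))
cv2.imwrite("pics/t3.png",cv2.convertScaleAbs(np.hstack(out),alpha=1.5))
E
```

```text
top red 158.0 232.0 332 [493.3 346.9] [17.2 92.9] -11.3
top red 462.0 239.0 269 [ 498.2 -311.3] [14.8 91.1] -17.0
top blue 53.0 163.0 308 [663.8 574.4] [128.6 276.1] -26.6
top blue 334.0 217.0 167 [545.5 -28.5] [13.  92.8] 1.2
top blue 355.0 213.0 298 [547.  -75.4] [15.3 93. ] 0.8
top blue 311.0 205.0 51 [566.9  21.3] [ 6.6 37.7] 1.7
top blue 137.0 227.0 294 [502.6 393. ] [15.7 91.2] -11.4
top blue 355.0 288.0 214 [384.  -78.9] [39.8 58.5] 65.3
side red 385.0 138.0 98 [ 491.2 -266. ] [17.4 88.7] -16.5
side red 296.0 311.0 350 [489.9 372.1] [20.6 94. ] -11.9
side blue 352.0 181.0 97 [518.8 -46.6] [25.4 46.7] 0.8
side blue 346.0 192.0 116 [518.2  -1.5] [27.3 49.3] 1.4
side blue 400.0 199.0 90 [377.9 -31.4] [37.4 56.9] 65.1
side blue 339.0 207.0 199 [514.9  57.7] [42.2 48.4] 86.4
side blue 283.0 328.0 338 [499.6 417.2] [19.3 92. ] -11.2
```

View pics/t3.png

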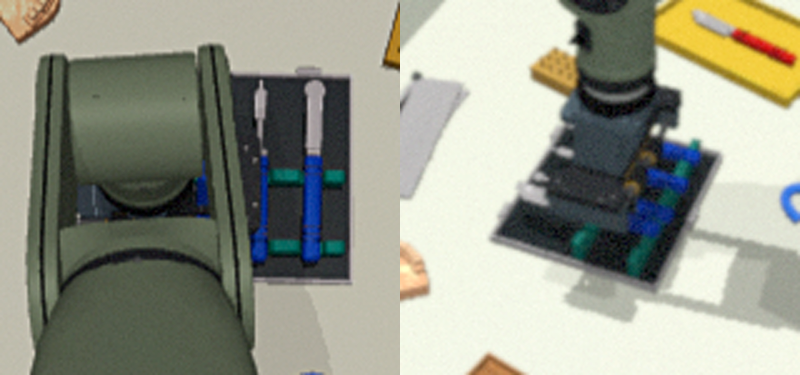

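The knife is held above the emptied bay (handle end at about (339,207) in the side view) and its neighbours haven't moved. I'll lower it gently.

Emit:
send_rows:
  motion:
    - [0,0,-0.01,0,0,0,-0.8]
    - [0,0,-0.02,0,0,0,-0.8]
    - [0,0,-0.03,0,0,0,-0.8]
    - [0,0,-0.038,0,0,0,-0.8]
    - [0,0,-0.044,0,0,0,-0.8]
    - [0,0,-0.047,0,0,0,-0.8]
    - [0,0,-0.049,0,0,0,-0.8]
    - [0,0,-0.05,0,0,0,-0.8]
    - [0,0,-0.05,0,0,0,-0.8]
    - [0,0,-0.05,0,0,0,-0.8]

```text
time_s: 17.45
ee_pos: [547.5, 65.7, 22.4]
ee_rot: [180.0, -0.0, 1.0]
force: [-1.1, 0.1, 1.8]
gripper_width: 16.0
gripper_force: 30.0
```

Height 22.4 matches the grasp height, so the handle is seated. I'll release and retreat.

Emit:
send_rows:
  motion:
    - [0,0,-0.001,0,0,0,-0.8]
    - [0,0,-0.001,0,0,0,-0.6]
    - [0,0,-0.001,0,0,0,-0.4]
    - [0,0,-0.001,0,0,0,-0.22]
    - [0,0,-0.001,0,0,0,-0.22]
    - [0,0,0.02,0,0,0,-0.22]
    - [0,0,0.06,0,0,0,-0.22]
    - [0,0,0.14,0,0,0,-0.22]
    - [0,0,0.28,0,0,0,-0.22]
    - [0,0,0.36,0,0,0,-0.22]
    - [0,-0.1,0.36,0,0,0,-0.22]
    - [0,-0.5,0.36,0,0,0,-0.22]
    - [0,-0.6,0.36,0,0,0,-0.22]
    - [0,-0.7,0.36,0,0,0,-0.22]
    - [0,-0.7,0.36,0,0,0,-0.22]
    - [0,-0.7,0.36,0,0,0,-0.22]
    - [0,-0.7,0.36,0,0,0,-0.22]
    - [0,-0.7,0.36,0,0,0,-0.22]

```text
time_s: 19.7
ee_pos: [547.3, -283.7, 202.5]
ee_rot: [-180.0, -0.0, 1.0]
force: [0.6, 0.1, 0.4]
gripper_width: 35.6
gripper_force: 0.0
```

```bash
python3 - <<'E'
from workcell import env, eyes
from h import *
out=[]
for n in("top","side"):
    f=eyes.grab_frame(n); p=f["pixels"][:,:,::-1]
    for c in ("red","blue"):
        for o in blobs(f,c,32,40,1000): print(n,c,*o)
    c=p[130:280,230:390] if n=="top" else p[120:270,240:400]
    out.append(cv2.resize(c,(400,375),interpolation=2))
cv2.imwrite("pics/t4.png",cv2.convertScaleAbs(np.hstack(out),alpha=1.5))
E
```

```text
top red 158.0 232.0 331 [496.3 354.7] [17.9 93.9] -11.3
top red 463.0 239.0 268 [ 501.5 -320.2] [15.6 94.1] -18.0
top blue 291.0 214.0 295 [545.7  64.9] [15.6 92.5] 2.0
top blue 312.0 213.0 287 [548.4  17.6] [15.3 95.3] -0.2
top blue 333.0 213.0 292 [549.9 -31. ] [15.7 95.1] 1.3
top blue 354.0 213.0 305 [551.3 -77.9] [15.7 95.3] 0.8
top blue 137.0 227.0 304 [505.6 402.1] [16.7 93.9] -11.0
top blue 356.0 288.0 210 [384.4 -81.6] [40.8 60. ] 65.3
side red 385.0 138.0 104 [ 498.  -297.4] [19.  91.8] -18.6
side red 296.0 311.0 359 [496.9 360.4] [22.  96.6] -11.1
side blue 414.0 20.0 474 [  628.2 -1198.1] [128. 222.] -70.4
side blue 344.0 179.0 194 [550.3 -70.8] [26.3 95.9] -0.9
side blue 339.0 190.0 229 [549.5 -24.5] [29.1 98. ] 0.1
side blue 333.0 201.0 245 [548.   23.2] [27.9 96.4] -0.5
side blue 400.0 198.0 90 [381.5 -55.7] [38.3 57.7] 64.3
side blue 327.0 213.0 256 [546.9  69.6] [26.5 97.6] 0.8
side blue 283.0 328.0 339 [506.6 407. ] [19.9 95.2] -11.2
```

View pics/t4.png

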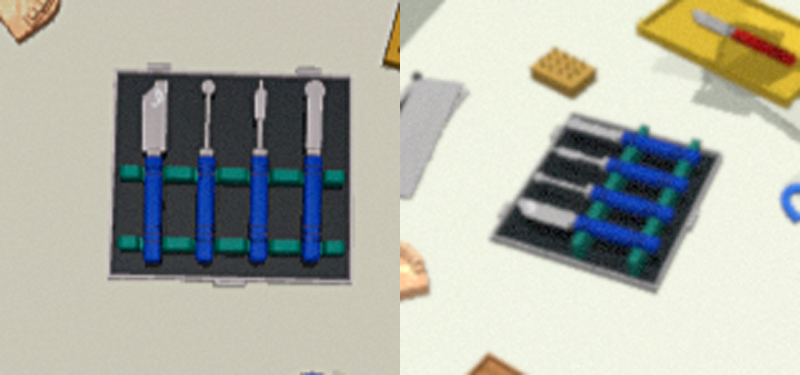

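The blue plaster knife is seated in the left bay (handle at about (152,210) in the left panel), lined up with its neighbours, and nothing else has moved. I'll hand it in.

```bash
python3 -c "
from workcell import env
print(env.job_done())"
```

```text
the job is handed in; nothing more can be done
None
```

The red plaster knife lies flat in the returns tray, the blue plaster knife is seated in the emptied bay in line with its neighbours, and the job is handed in; the final pictures show the other tools unmoved, but no verdict was returned.

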